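# Tidy the stapler into the desk organiser

### The job

A candle has been left standing in the open compartment of the desk organiser. First lift it out and set it down upright, wholly on the round cork coaster; then lay the stapler on its base on the floor of the emptied compartment, and finally slide the cover fully shut over it. Set things down without dropping or tipping them over, and leave the pencil cup, the potted plant and the books alone.

Things in the scene. Friction and masses are not known exactly. Their poses are not given: they have to be found in the camera images.
- organiser: Fixed low wooden box, 130 (x) x 390 (y, its long side) x 63 mm high; origin at the centre of its underside on the desk. Its -y half is an open compartment, its +y half a closed deck, 54 mm high, over which the cover rides when open. Aluminium rails, 4 mm wide and up to 63 mm above the desk, run along both long sides.
- compartment (a point): Centre of the compartment's inner floor, 100 mm towards -y of the organiser's origin and 5 mm above the desk; axes as the organiser's. The compartment is 120 (x) x 180 (y) mm inside; walls 5 mm thick, 55 mm above the desk.
- cover (a joint): Sliding white cover, a plate 121 x 190 x 7 mm, top 63 mm above the desk. 0 = fully shut over the compartment (end stop); grows as it slides open along the organiser's +y, up to 0.175 m (end stop). It starts 0.155 to 0.175 open and stays where it is left; about 1.5 N moves it. It cannot be lifted off.
- cover_grip (a point): Centre of the black grip bar on the middle of the cover: 70 mm long along the organiser's x, 14 mm thick along the organiser's y (the sliding direction), rising 30 mm above the cover's top from 63 to about 93 mm above the desk. This point is 78 mm above the desk; axes as the organiser's.
- candle: Cream candle jar filled to the top with wax, plain cylinder of 56 mm diameter, 85 mm high (thin wick of 8 mm above), about 0.25 kg; origin at the centre of its underside, z up through the jar. It starts upright on the compartment's floor, its top about 30 mm above the rims.
- coaster: Round cork coaster fixed on the desk, 104 mm diameter, 6 mm thick; origin at the centre of its underside.
- stapler: Desk stapler with a black base and rust-orange arm, 125 mm long (its x axis), 32 mm wide (y), about 40 mm high, about 0.22 kg; origin at the centre of its underside, z up. It starts on its base on the desk. The arm slopes gently down to the front (+x); at its middle its top is 36 mm above its underside.
- pencil_cup: Bystander: grey pencil cup, 72 mm diameter, 90 mm high, pencils up to 170 mm; origin at the centre of its underside.
- plant: Bystander: small leafy plant in a white pot, 76 mm diameter at the top, about 120 mm high; origin at the centre of its underside.
- books: Bystander: two stacked books, black below and grey above, 200 x 140 mm (x, y), 42 mm high; origin at the centre of the underside.
Not all that is in view belongs to the job. Of the things that look like the candle, the larger one is meant.

How it is judged:
By the outcome, as a careful person would: the job done as asked, in the order asked, and still so for the second after the job is handed in, with the robot touching nothing.
It also fails if it takes over 67 s, if anything falls off the work surface, if the arm or the gripper's body presses on something with over 40 N, if the wrist force passes 120 N, or if a joint passes its speed limit or range.

### The arm

A 6-joint arm with a two-finger parallel gripper is mounted at the origin on the work surface. World frame = base frame: x ahead of the robot, y to its left, z up, the work surface at z = 0. Lengths are in mm, angles in rad, forces in N, time in s.
With the tool pointing down it reaches from about 325 to 900 mm from the base axis. Payload 6.1 kg.
Tool frame: the origin (TCP) lies midway between the tips of the shut fingers; the grasp point (between the pads) lies 19 mm behind it; z points along the fingers, y is the line along which they close (so a half turn about z gives the same grasp; the last joint's range is limited). The gripper opens to 87 mm and grips with 3 to 60 N. Pads are 19 mm wide; open, the fingers measure 117 mm over their backs; the gripper's body (75 mm by 190 mm) begins 51 mm behind the grasp point.
Start: joints at [-1.334, 0.22, 1.526, -0, 1.395, -0.126], TCP at [221.801, -584.311, 193.038] pointing down, gripper open.
Joint ranges: [-2.98, 2.98], [-0.91, 2.08], [0.09, 2.57], [-1.24, 4.39], [0.2, 2.65], [-2.68, 2.68]. Speed limits (rad/s): [2.57, 2.57, 3.01, 3.14, 3.14, 3.14].

### API

Orientations are given as [roll, pitch, yaw] about the fixed x, y, z axes, in that order (R = Rz(yaw) Ry(pitch) Rx(roll)).
In Python, from workcell import arm gives the robot as it stands. The module is installed in compiled form; this text tells all that it offers.
- The arm moves only by the tool play_rows, never from a script. Its argument "plan" is a list of rows, each a list of 7 numbers: the shift along the tool's x, y, z in m, then the turn, a rotation vector about the tool's x, y, z in rad, then the closure, from 0 (fully open) to 1 (shut). In form: [[tx, ty, tz, rx, ry, rz, claw], ...]. A call has 1 to 20 rows; each row shifts and turns the commanded pose from where the row before left it, along the tool's axes as they then stand; what a row does not reach is not made up. A row lasts 1/8 s, in which the tool goes at most 62.5 mm and 10.7 degrees, less where a joint would pass 70% of its speed; a pose out of reach is approached as far as the arm can. A call is refused whole if a number of a shift passes 0.0625 or a number of a turn 0.188, either way. A call with a gripper value outside its range is refused whole. The fingers move at their own pace and stop on an object; "grip_force" is the grip in N (left out, the last holds). Time passes only in rows, so rows that do not move let the fingers close. It gives the time, the measured TCP pose, the force, the opening and the grip force at its end, in the units of the state.
- arm.read_state(): the state, without advancing time (a new reading comes with each control period).
- arm.read_camera(name): name is "scene" or "top" or "wrist"; returns (picture, depth): 420x560x3 uint8, red, green, blue; 420x560 float32, mm along the optical axis (not along the pixel's ray), 0 where there is no reading.
- arm.calibration(name): a dict with "fov_y" (degrees; the focal length in pixels is half the picture's height over the tangent of half this angle, whatever the lens; pixels are square), "cx", "cy" (the principal point, pixels), "world_from_camera" (4x4, takes a point from camera to world coordinates). Camera axes: x right, y down, z forward; pixel columns grow to the right and rows downward; lengths in mm; the calibration is good to about 2 mm. A picture is of the moment at which its call begins: read the wrist's pose just before it. calibration takes no time and is no camera call; for the wrist camera it gives the pose at the moment of the call.
- arm.close_job(): hands the job in; it is judged then, once.
The state is a dict: "clock": time; "q": joint angles; "qd": joint speeds; "tau": joint torques, N m; "ee_pos": TCP position; "orientation": TCP orientation; "contact_force": force on the tool from outside, world axes, zero at the start; "torque": the same for the moment, N m; "opening": finger opening in mm; "grip_force": force on a finger pad.
Only numpy, scipy, OpenCV 4.12 (cv2) and the standard library are available. Lean on these libraries where they do the work, as an engineer would, in place of code of your own. Each camera call takes 0.05 s, during which the arm holds its last target. There are 200 camera calls.

## Working session

There is one attempt and no reset: what is moved stays moved. The work goes in short steps, Python scripts to look and compute and a tool call to move; the robot and the scene stay as the last step left them, time stands still between calls to the robot, and variables do not carry over. Pictures are saved under pics/ and viewed, at most 10 in all, crops included, and the job is handed in when it is done.

Besides the shell and the picture viewer there is one more tool, called after "Request:" as name(argument=value, ...) on one line, values as JSON. play_rows: Moves the arm, as the interface text tells. Its arguments: {"type":"object","properties":{"plan":{"type":"array"},"grip_force":{"type":"number"}},"required":["plan"]}

```bash
mkdir -p pics
cat > h.py <<'E'
import numpy as np, cv2
from workcell import arm
def cap(name):
    c=arm.calibration(name); p,d=arm.read_camera(name); return p,d,c
def world(d,c):
    h,w=d.shape; f=h/2/np.tan(np.radians(c['fov_y'])/2)
    u,v=np.meshgrid(np.arange(w),np.arange(h))
    P=np.stack([(u-c['cx'])/f*d,(v-c['cy'])/f*d,d,np.ones_like(d)],-1)
    W=P@np.array(c['world_from_camera']).T
    W=W[...,:3]; W[d==0]=np.nan; return W
E
python3 - <<'E'
from h import *
for n in ['top','scene']:
    p,d,c=cap(n); W=world(d,c); np.savez(f'{n}.npz',p=p,W=W); cv2.imwrite(f'pics/{n}1.png',p[...,::-1])
    print(n,c['fov_y'],c['cx'],c['cy'],np.round(c['world_from_camera'],3).tolist())
print(arm.read_state())
E
```

```text
top 44.55420399275236 282.28613187839767 213.21798991369243 [[0.026, -0.993, 0.117, 367.961], [-0.999, -0.029, -0.025, 41.414], [0.028, -0.116, -0.993, 1446.013], [0.0, 0.0, 0.0, 1.0]]
scene 43.3930543966893 280.53809070824815 208.0779009973898 [[-0.301, 0.551, -0.778, 1595.981], [0.953, 0.159, -0.256, 394.191], [-0.017, -0.819, -0.573, 852.449], [0.0, 0.0, 0.0, 1.0]]
{'clock': 0.1, 'q': array([-1.33409138e+00,  2.21118829e-01,  1.52750499e+00, -1.97376211e-05,
        1.39471147e+00, -1.26102874e-01]), 'qd': array([-0.00123844, -0.00125842, -0.00197497, -0.00043245,  0.00172607,
       -0.00155869]), 'tau': array([ 1.99253314e-03, -4.95941412e+01, -3.88520336e+01,  7.03145633e-02,
        5.15486591e-02, -4.69889608e-05]), 'ee_pos': array([ 221.65524547, -583.71599124,  192.05993057]), 'orientation': array([-3.13986141e+00, -1.99897675e-04,  3.62811127e-01]), 'contact_force': array([-0.55046317, -0.62571064, -0.36366099]), 'torque': array([-0.01820251, -0.04067047,  0.04430048]), 'grip_force': 0.0, 'opening': 86.9936600305108}
```

View pics/top1.png

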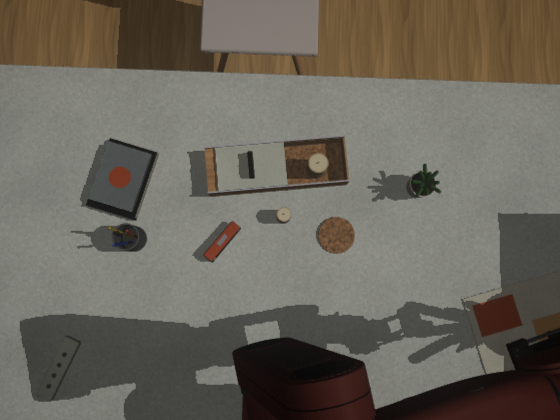

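View pics/scene1.png

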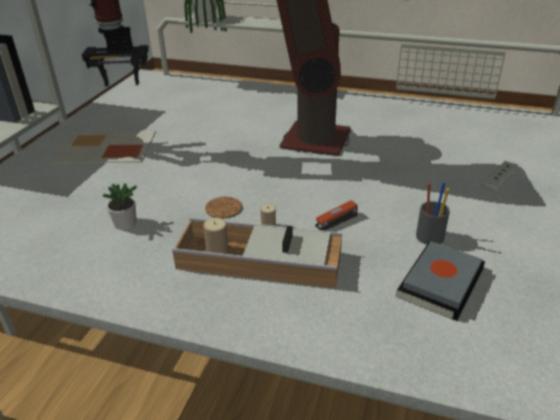

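The top view shows two candle lookalikes: a jar in the compartment at (318,163) and a smaller one on the desk at (284,215). The one at (318,163) is the larger and stands in the compartment, so it fits the description. The stapler is at (222,241), the coaster at (336,235) and the cover grip at (251,165). I'll measure these and confirm with a crop.

```bash
cat > m.py <<'E'
from h import *
t=np.load('top.npz'); W=t['W']; p=t['p']
def reg(u0,u1,v0,v1,z0,z1):
    A=W[v0:v1,u0:u1].reshape(-1,3); return A[(A[:,2]>z0)&(A[:,2]<z1)]
def rect(A):
    r=cv2.minAreaRect(A[:,:2].astype(np.float32)); return np.round(r[0],1),np.round(r[1],1),round(r[2],2)
print('desk',np.nanmedian(W[280:300,60:160,2]))
A=reg(298,338,143,185,75,110); print('candle',len(A),np.median(A[:,2]),rect(A),cv2.minEnclosingCircle(A[:,:2].astype(np.float32)))
A=reg(274,296,203,226,25,100); print('small',len(A),np.median(A[:,2]),rect(A))
A=reg(195,248,215,268,10,60); print('stapler',len(A),rect(A),A[:,2].max())
for s in (A[A[:,2]>34],A[A[:,2]<30]): print(' ',len(s),s.mean(0) if len(s) else '')
A=reg(200,356,130,200,50,72); print('org',len(A),rect(A))
A=reg(238,262,145,185,80,100); print('grip',len(A),rect(A),A.mean(0))
A=reg(312,362,212,260,3,12); print('coaster',len(A),rect(A),cv2.minEnclosingCircle(A[:,:2].astype(np.float32)))
hsv=cv2.cvtColor(p,cv2.COLOR_RGB2HSV); m=np.zeros(p.shape[:2],bool); m[212:260,312:362]=hsv[212:260,312:362,1]>70
B=W[m]; print('coastercol',len(B),rect(B),np.median(B,0))
np.set_printoptions(precision=0,suppress=True)
i=np.argwhere(np.isfinite(W[...,2])); 
cv2.imwrite('pics/crop.png',cv2.resize(p[125:275,195:365,::-1],None,fx=4,fy=4,interpolation=cv2.INTER_CUBIC))
E
python3 m.py
```

```text
desk -0.15918583323855273
candle 346 90.99572749757942 (array([666.4, -84.8]), array([54.9, 54.2]), 21.13) ((666.6346435546875, -85.20408630371094), 28.036741256713867)
small 184 61.66233672657347 (array([527.5,   3. ]), array([38.7, 38.1]), 72.84)
stapler 515 (array([452.3, 171.6]), array([ 41.4, 124.1]), 56.63) 47.42567510700064
  346 [442.57240517 178.79334208  37.98526795]
  63 [465.41195847 155.19059653  26.04202398]
org 4033 (array([666.5,  25.4]), array([132.9, 390.3]), 6.72)
grip 138 (array([657.9,  96.4]), array([71. , 13.9]), 6.82) [657.0631884   96.25742352  92.64916343]
coaster 1119 (array([ 478.8, -149.7]), array([133.4, 140.9]), 1.63) ((478.8669128417969, -151.84243774414062), 93.66370391845703)
coastercol 1038 (array([ 470.1, -148.3]), array([85. , 89.8]), 41.72) [nan nan nan]
```

View pics/crop.png

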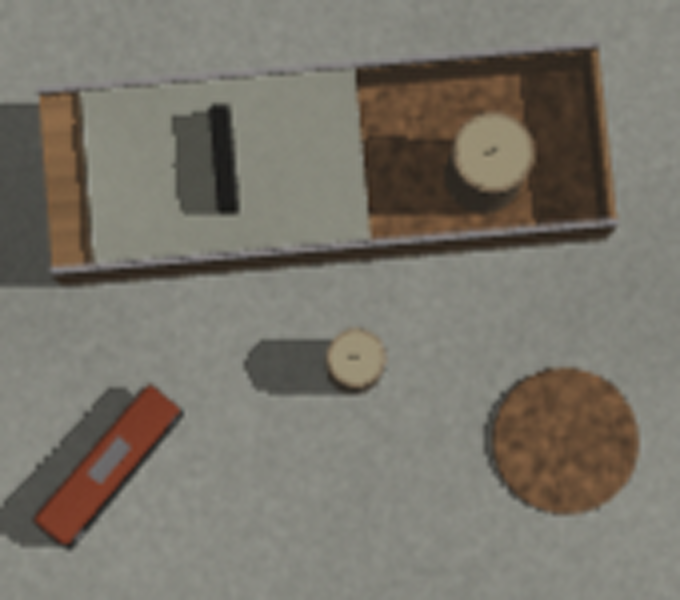

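The crop confirms that the jar in the compartment is the larger one (about 55 mm against 38 mm). Next I'll refine the coaster and stapler poses and work out the first move.

```bash
cat >> h.py <<'E'
def delta(x,y,z,yaw):
    s=arm.read_state(); from scipy.spatial.transform import Rotation as R
    r=R.from_euler('xyz',s['orientation']); g=R.from_euler('xyz',[np.pi,0,yaw])
    print('turn',np.round((r.inv()*g).as_rotvec(),4),'shift after turn mm',np.round(g.inv().apply(np.array([x,y,z])-s['ee_pos']),1),'t',s['clock'])
E
cat > m2.py <<'E'
from h import *
t=np.load('top.npz'); W=t['W']; p=t['p']; hsv=cv2.cvtColor(p,cv2.COLOR_RGB2HSV).astype(int)
def ray(u,v,z,c):
    f=210/np.tan(np.radians(c['fov_y'])/2); M=np.array(c['world_from_camera'])
    d=M[:3,:3]@[(u-c['cx'])/f,(v-c['cy'])/f,1]; return M[:3,3]+d*(z-M[2,3])/d[2]
c=arm.calibration('top')
m=np.zeros((420,560),np.uint8); m[212:260,312:362]=hsv[212:260,312:362,1]>60
k=cv2.findContours(m,0,1)[0]; k=max(k,key=cv2.contourArea); e=cv2.fitEllipse(k); print('coaster',e,ray(*e[0],6,c))
m[:]=0; m[215:268,195:248]=(hsv[215:268,195:248,1]>120)
k=max(cv2.findContours(m,0,1)[0],key=cv2.contourArea); q=np.array([ray(*x[0],36,c)[:2] for x in k]); r=cv2.minAreaRect(q.astype(np.float32)); print('stapler',r, cv2.boundingRect(k))
print(cv2.boxPoints(r))
mm=cv2.drawContours(np.zeros_like(m),[k],-1,1,-1)>0
S=W[mm]; S=S[np.isfinite(S[:,0])]; ax=np.array([np.cos(-.7),np.sin(-.7)]); u=(S[:,:2]-r[0])@ax
print([(i,np.round(np.median(S[(u>i)&(u<i+20),2]),1)) for i in range(-60,60,20)])
delta(666.5,-85,150,.117)
E
python3 m2.py
```

```text
coaster ((335.8603210449219, 234.71420288085938), (35.26839065551758, 36.08812713623047), 114.43718719482422) [ 480.47527613 -147.3424946     6.        ]
stapler ((452.44207763671875, 171.45840454101562), (29.490724563598633, 121.43193054199219), 51.79243087768555) (204, 222, 36, 39)
[[395.6128   197.42542 ]
 [491.031    122.318306]
 [509.27136  145.4914  ]
 [413.85315  220.59851 ]]
[(-60, np.float64(39.1)), (-40, np.float64(37.8)), (-20, np.float64(37.1)), (0, np.float64(36.2)), (20, np.float64(33.8)), (40, np.float64(32.1))]
turn [-0.0017  0.      0.2458] shift after turn mm [ 500.  -443.4   42.1] t 0.1
```

Request:
play_rows(plan=[[0,0,0,0,0,0.123,0],[0,0,0,0,0,0.123,0],[0.02,-0.018,0,0,0,0,0],[0.035,-0.031,0,0,0,0,0],[0.035,-0.031,0,0,0,0,0],[0.035,-0.031,0,0,0,0,0],[0.035,-0.031,0,0,0,0,0],[0.035,-0.031,0,0,0,0,0],[0.035,-0.031,0,0,0,0,0],[0.035,-0.031,0,0,0,0,0],[0.035,-0.031,0,0,0,0,0],[0.035,-0.031,0,0,0,0,0],[0.035,-0.031,0,0,0,0,0],[0.035,-0.031,0,0,0,0,0],[0.035,-0.031,0,0,0,0,0],[0.035,-0.031,0,0,0,0,0],[0.025,-0.022,0.01,0,0,0,0],[0,0,0.02,0,0,0,0],[0,0,0,0,0,0,0]], grip_force=20)

```text
clock: 2.48
ee_pos: [664.2, -85.1, 159.7]
orientation: [-3.14, 0.006, 0.118]
contact_force: [0.5, 0.4, 0.4]
opening: 86.8
grip_force: 0.0
```

Run:
```python
from h import *
delta(666.5,-85,45,.117); print(arm.read_state()['ee_pos'])
p,d,c=cap('wrist'); W=world(d,c); np.savez('w1.npz',p=p,W=W); cv2.imwrite('pics/w1.png',p[...,::-1])
A=W.reshape(-1,3); k=(A[:,2]>80)&(A[:,2]<93)&(abs(A[:,0]-666)<45)&(abs(A[:,1]+85)<45); print(k.sum(),cv2.minEnclosingCircle(A[k][:,:2].astype(np.float32)))
```

```text
turn [-0.0018  0.0058  0.0015] shift after turn mm [  2.3   0.2 114.7] t 2.475
[664.1623213  -85.11257257 159.72334694]
3479 ((668.4072265625, -82.02030181884766), 27.93170166015625)
```

View pics/w1.png

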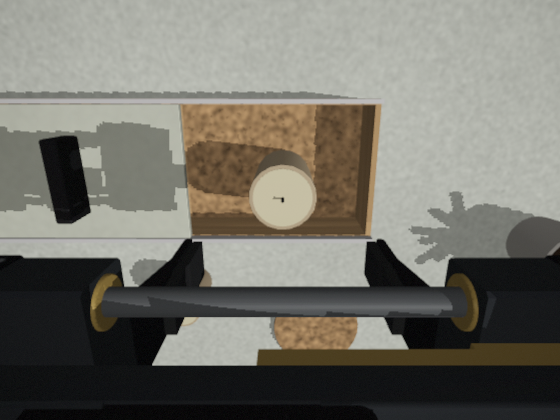

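The wrist view shows the large jar at (283,198), centred between the fingers, with the compartment walls clear. Descending to grasp.

Request:
play_rows(plan=[[0.003,-0.001,0.015,0,-0.006,0,0],[0,0,0.025,0,0,0,0],[0,0,0.025,0,0,0,0],[0,0,0.02,0,0,0,0],[0,0,0.015,0,0,0,0],[0,0,0.01,0,0,0,0],[0,0,0.004,0,0,0,0],[0,0,0,0,0,0,0.3],[0,0,0,0,0,0,0.4],[0,0,0,0,0,0,0.5],[0,0,0,0,0,0,0.6],[0,0,0,0,0,0,0.6],[0,0,0,0,0,0,0.6]], grip_force=20)

```text
clock: 4.15
ee_pos: [669.4, -84.6, 49.5]
orientation: [-3.142, 0.005, 0.117]
contact_force: [-0.7, 2.0, 3.1]
opening: 55.1
grip_force: 20.0
```

Request:
play_rows(plan=[[0,0,-0.008,0,0,0,0.6],[0,0,-0.016,0,0,0,0.6],[0,0,-0.025,0,0,0,0.6],[0,0,-0.025,0,0,0,0.6],[0,0,-0.016,0,0,0,0.6],[-0.01,0.002,0,0,0,0,0.6],[-0.02,0.004,0,0,0,0,0.6],[-0.03,0.006,0,0,0,0,0.6],[-0.03,0.007,0,0,0,0,0.6],[-0.03,0.007,0,0,0,0,0.6],[-0.03,0.006,0,0,0,0,0.6],[-0.025,0.005,0,0,0,0,0.6],[-0.015,0.002,0,0,0,0,0.6],[-0.004,0.001,0,0,0,0,0.6],[0,0,0.015,0,0,0,0.6],[0,0,0.025,0,0,0,0.6],[0,0,0.02,0,0,0,0.6],[0,0,0,0,0,0,0.6],[0,0,0,0,0,0,0.6]])

```text
clock: 6.52
ee_pos: [481.8, -147.0, 80.3]
orientation: [3.142, 0.006, 0.117]
contact_force: [1.0, -0.8, -2.4]
opening: 55.1
grip_force: 20.0
```

Run:
```python
from h import *
delta(481,-147.3,51,.117); print(arm.read_state()['ee_pos'],arm.read_state()['contact_force'])
p,d,c=cap('wrist'); cv2.imwrite('pics/w2.png',p[...,::-1])
```

```text
turn [0.     0.0058 0.0002] shift after turn mm [-0.8  0.2 29.3] t 6.525
[ 481.76364717 -147.02133401   80.31917095] [ 1.02500754 -0.77345247 -2.39151363]
```

View pics/w2.png

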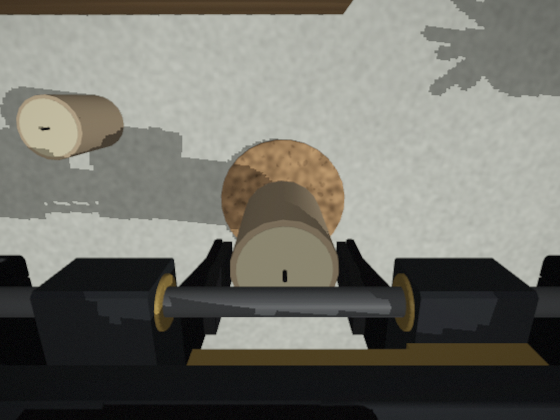

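The candle is held upright above the coaster, which is at (283,195). Lowering slowly.

Request:
play_rows(plan=[[0,0,0.012,0,0,0,0.6],[0,0,0.01,0,0,0,0.6],[0,0,0.004,0,0,0,0.6],[0,0,0.002,0,0,0,0.6],[0,0,0.001,0,0,0,0.6],[0,0,0,0,0,0,0.6],[0,0,0,0,0,0,0.6]])

```text
clock: 7.45
ee_pos: [481.2, -147.2, 51.5]
orientation: [3.141, 0.006, 0.117]
contact_force: [0.2, -0.9, -2.2]
opening: 55.3
grip_force: 20.0
```

Request:
play_rows(plan=[[0,0,0.001,0,0,0,0.6],[0,0,0.001,0,0,0,0.6],[0,0,0,0,0,0,0.6]])

```text
clock: 7.82
ee_pos: [481.9, -147.2, 50.4]
orientation: [3.141, 0.004, 0.117]
contact_force: [-1.0, 1.9, 4.8]
opening: 55.5
grip_force: 20.0
```

Contact felt (about 5 N upward), so I'll release, rise and turn towards the stapler's axis.

Request:
play_rows(plan=[[0,0,0,0,0,0,0.3],[0,0,0,0,0,0,0.1],[0,0,0,0,0,0,0],[0,0,-0.01,0,0,0,0],[0,0,-0.025,0,0,0,0],[0,0,-0.035,0,0,0,0],[0,0,-0.035,0,0,-0.18,0],[0,0,-0.02,0,0,-0.18,0],[0,0,0,0,0,-0.18,0],[0,0,0,0,0,-0.18,0],[0,0,0,0,0,-0.18,0],[0,0,0,0,0,-0.18,0],[0,0,0,0,0,-0.18,0],[0,0,0,0,0,-0.18,0],[0,0,0,0,0,-0.18,0],[0,0,0,0,0,-0.18,0],[0,0,0,0,0,-0.18,0],[0,0,0,0,0,-0.18,0],[0,0,0,0,0,-0.18,0],[0,0,0,0,0,0,0]])

```text
clock: 10.32
ee_pos: [481.9, -147.1, 174.8]
orientation: [-3.137, -0.003, 2.455]
contact_force: [0.3, 0.0, 0.3]
opening: 87.1
grip_force: 0.0
```

Run:
```python
from h import *
delta(452.4,171.5,120,2.475); print(arm.read_state()['ee_pos'])
```

```text
turn [-0.0042 -0.0035 -0.0199] shift after turn mm [220.2 232.2  54.8] t 10.325
[ 481.90832849 -147.14009983  174.84976716]
```

Request:
play_rows(plan=[[0.015,0.016,0,-0.004,-0.003,-0.02,0],[0.025,0.0265,0,0,0,0,0],[0.025,0.0265,0,0,0,0,0],[0.025,0.0265,0,0,0,0,0],[0.025,0.0265,0,0,0,0,0],[0.025,0.0265,0,0,0,0,0],[0.025,0.0265,0,0,0,0,0],[0.025,0.0265,0.015,0,0,0,0],[0.02,0.02,0.02,0,0,0,0],[0.01,0.011,0.02,0,0,0,0],[0,0,0,0,0,0,0],[0,0,0,0,0,0,0]])

```text
clock: 11.82
ee_pos: [452.6, 171.8, 120.2]
orientation: [3.141, -0.001, 2.476]
contact_force: [-0.3, -0.1, 0.2]
opening: 87.2
grip_force: 0.0
```

Run:
```python
from h import *
delta(452.4,171.5,19,2.475); print(arm.read_state()['ee_pos'])
p,d,c=cap('wrist'); W=world(d,c); cv2.imwrite('pics/w3.png',p[...,::-1])
hsv=cv2.cvtColor(p,cv2.COLOR_RGB2HSV).astype(int)
m=(hsv[...,1]>120)&((hsv[...,0]<12)|(hsv[...,0]>170))&(W[...,2]>12)&(W[...,2]<50)&(abs(W[...,0]-452)<90)&(abs(W[...,1]-171)<90)
A=W[m]; print(m.sum(),cv2.minAreaRect(A[:,:2].astype(np.float32)))
p,d,c=cap('top'); W=world(d,c); np.savez('top2.npz',p=p,W=W)
A=W[205:265,300:370].reshape(-1,3); k=(A[:,2]>80)&(A[:,2]<100); print(k.sum(),A[k][:,2].mean() if k.any() else 0,cv2.minEnclosingCircle(A[k][:,:2].astype(np.float32)))
```

```text
turn [ 0.0002 -0.0006  0.0014] shift after turn mm [-1.000e-01 -3.000e-01  1.012e+02] t 11.825
[452.55815663 171.79417802 120.20624658]
3889 ((452.43505859375, 175.46450805664062), (29.76858901977539, 121.79666137695312), 51.83716583251953)
347 91.66598345877186 ((479.0205078125, -148.2711181640625), 27.90032386779785)
```

View pics/w3.png

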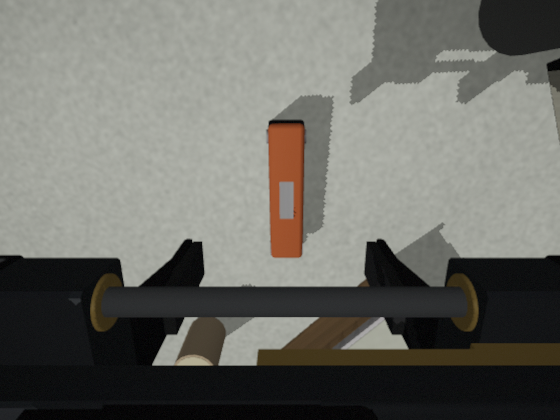

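The candle stands on the coaster, centred to within a few mm. The stapler is at (287,190) between the fingers, its rear (black) end at the top of the picture. Descending to grasp it low.

Request:
play_rows(plan=[[0.001,0.001,0.015,0,0,0,0],[0,0,0.025,0,0,0,0],[0,0,0.025,0,0,0,0],[0,0,0.025,0,0,0,0],[0,0,0.012,0,0,0,0],[0,0,0.007,0,0,0,0.2],[0,0,0.003,0,0,0,0.4],[0,0,0,0,0,0,0.5],[0,0,0,0,0,0,0.6],[0,0,0,0,0,0,0.7],[0,0,0,0,0,0,0.8],[0,0,0,0,0,0,0.8],[0,0,0,0,0,0,0.8]], grip_force=25)

```text
clock: 13.55
ee_pos: [452.2, 173.2, 7.5]
orientation: [-3.141, -0.001, 2.477]
contact_force: [0.2, -0.3, 0.2]
opening: 19.7
grip_force: 0.3
```

The opening has gone below the stapler's width, so I'll look.

Run:
```python
from h import *
print(arm.read_state()['opening'],arm.read_state()['grip_force'])
p,d,c=cap('wrist'); q,d2,c2=cap('top'); W=world(d2,c2);np.savez('top3.npz',p=q,W=W)
s,_,_=cap('scene')
a=cv2.resize(q[180:300,180:300],(400,400),interpolation=cv2.INTER_CUBIC); b=cv2.resize(s[150:290,260:400],(400,400),interpolation=cv2.INTER_CUBIC)
cv2.imwrite('pics/m4.png',np.vstack([np.hstack([a,b])[:400],np.hstack([cv2.resize(p,(266,200)),np.zeros((200,534,3),np.uint8)])])[...,::-1])
```

```text
19.672235065662488 0.2823625360542792
```

View pics/m4.png

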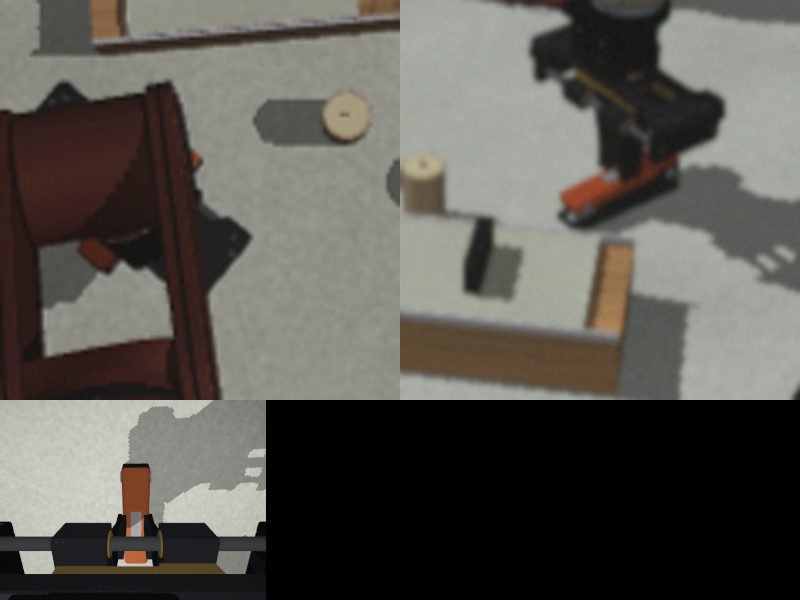

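The fingers flank the stapler as intended. I'll close further and see what they settle on.

Request:
play_rows(plan=[[0,0,0,0,0,0,1],[0,0,0,0,0,0,1],[0,0,0,0,0,0,1],[0,0,0,0,0,0,1]], grip_force=25)

```text
clock: 14.2
ee_pos: [452.2, 173.2, 7.5]
orientation: [-3.141, -0.001, 2.477]
contact_force: [-1.0, -0.4, 1.3]
opening: 0.6
grip_force: 0.7
```

Run:
```python
from h import *
p,d,c=cap('wrist'); W=world(d,c); s,ds,cs=cap('scene'); Ws=world(ds,cs)
b=cv2.resize(s[160:260,290:390],(400,400),interpolation=cv2.INTER_CUBIC)
cv2.imwrite('pics/m5.png',np.hstack([b,cv2.resize(p[150:420,150:420],(400,400))])[...,::-1])
for n,P,X in(('w',p,W),('s',s,Ws)):
    h=cv2.cvtColor(P,cv2.COLOR_RGB2HSV).astype(int)
    m=(h[...,1]>130)&((h[...,0]<12)|(h[...,0]>170))&(X[...,2]>8)&(X[...,2]<80)&(abs(X[...,0]-452)<100)&(abs(X[...,1]-171)<100)
    A=X[m]; print(n,m.sum(),cv2.minAreaRect(A[:,:2].astype(np.float32)),np.percentile(A[:,2],[5,50,95]))
```

```text
w 6057 ((452.70513916015625, 175.24009704589844), (29.376882553100586, 122.91511535644531), 52.29752731323242) [35.43553921 39.2656734  41.32153689]
s 245 ((459.2763366699219, 176.57135009765625), (29.573244094848633, 118.5401840209961), 50.850303649902344) [26.09681704 32.06634176 37.52299574]
```

View pics/m5.png

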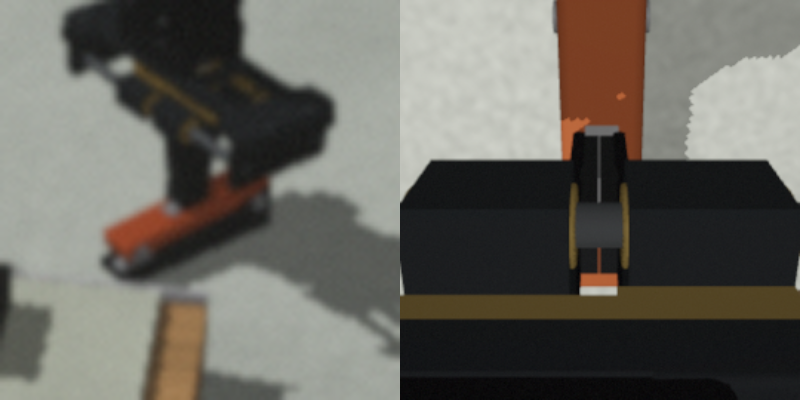

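The fingers have shut above the stapler, with the tip at about pixel (285,238). I'll measure the real fingertip position from depth.

Run:
```python
from h import *
np.set_printoptions(precision=0,suppress=True,linewidth=150)
p,d,c=cap('wrist'); W=world(d,c); 
for v in range(205,300,6): print(v,W[v,285],p[v,285],W[v,277],W[v,250])
s,ds,cs=cap('scene'); Ws=world(ds,cs)
print('scene'); 
for v in range(190,222,2): print(v,Ws[v,333],s[v,333],Ws[v,338],s[v,338])
print(arm.read_state()['q'],c['world_from_camera'])
```

```text
205 [429. 193.  39.] [122  62  35] [427. 190.  40.] [425. 168.   2.]
211 [432. 191.  39.] [122  62  35] [429. 188.  39.] [428. 166.   1.]
217 [435. 189.  38.] [122  62  34] [432. 185.  38.] [431. 163.   1.]
223 [437. 187.  39.] [122  62  35] [435. 183.  38.] [435. 160.   1.]
229 [440. 184.  37.] [122  62  35] [437. 181.  39.] [438. 157.  -1.]
235 [442. 183.  39.] [113 103 100] [440. 179.  37.] [441. 156.   2.]
241 [445. 180.  39.] [85 85 86] [442. 177.  39.] [444. 153.   2.]
247 [445. 180.  46.] [43 44 44] [443. 177.  45.] [448. 150.   1.]
253 [446. 180.  52.] [45 45 44] [443. 177.  53.] [451. 147.   1.]
259 [446. 180.  58.] [43 43 43] [443. 177.  58.] [416. 190. 115.]
265 [446. 180.  64.] [42 42 43] [443. 177.  65.] [417. 190. 118.]
271 [448. 178.  64.] [65 65 65] [443. 177.  70.] [417. 190. 122.]
277 [445. 180.  75.] [66 65 67] [443. 177.  75.] [418. 190. 123.]
283 [445. 180.  80.] [66 65 66] [443. 178.  81.] [418. 190. 127.]
289 [427. 194. 123.] [44 46 47] [425. 193. 123.] [418. 191. 130.]
295 [427. 194. 124.] [53 54 56] [426. 193. 125.] [418. 191. 132.]
scene
190 [500. 173. 128.]
[... 367 characters left out ...]
 38] [466. 181.  71.] [28 29 27]
204 [456. 166.  55.] [40 40 38] [464. 181.  63.] [24 25 23]
206 [454. 165.  47.] [33 33 31] [465. 181.  57.] [28 26 25]
208 [456. 166.  42.] [37 38 37] [457. 180.  45.] [26 26 23]
210 [461. 167.  39.] [75 73 73] [459. 181.  41.] [40 31 28]
212 [463. 168.  34.] [112 104 103] [459. 181.  34.] [77 42 29]
214 [470. 170.  32.] [125  73  58] [467. 182.  33.] [98 50 34]
216 [476. 171.  30.] [120  58  37] [465. 183.  25.] [77 42 32]
218 [479. 172.  26.] [84 41 29] [451. 180.   8.] [43 34 30]
220 [480. 172.  21.] [49 33 27] [457. 181.   6.] [32 30 28]
[ 0.  0.  2.  0.  1. -1.] [[  1.   1.   0. 388.]
 [  1.  -1.  -0. 224.]
 [  0.   0.  -1. 200.]
 [  0.   0.   0.   1.]]
```

Request:
play_rows(plan=[[0,0,-0.02,0,0,0,1],[0,0,-0.03,0,0,0,1],[0,0,-0.02,0,0,0,1],[0,0,0,0,0,0,1],[0,0,0,0,0,0,1]])

```text
clock: 15.02
ee_pos: [451.5, 173.0, 76.4]
orientation: [-3.14, -0.002, 2.477]
contact_force: [-0.8, -0.8, 0.1]
opening: 0.5
grip_force: 0.0
```

Run:
```python
from h import *
np.set_printoptions(precision=0,suppress=True,linewidth=150)
print(arm.read_state()['ee_pos'],arm.read_state()['contact_force'])
p,d,c=cap('wrist'); W=world(d,c); 
for v in range(205,300,5): print(v,W[v,285],p[v,285],W[v,277])
h=cv2.cvtColor(p,cv2.COLOR_RGB2HSV).astype(int)
m=(h[...,1]>130)&((h[...,0]<12)|(h[...,0]>170))&(W[...,2]>8)&(W[...,2]<80)&(abs(W[...,0]-452)<100)&(abs(W[...,1]-171)<100)
A=W[m]; print(m.sum(),cv2.minAreaRect(A[:,:2].astype(np.float32)),np.percentile(A[:,2],[5,50,95]))
s,ds,cs=cap('scene')
b=cv2.resize(s[140:240,270:370],(400,400),interpolation=cv2.INTER_CUBIC)
cv2.imwrite('pics/m6.png',np.hstack([b,cv2.resize(p[150:420,150:420],(400,400))])[...,::-1])
```

```text
[451. 173.  76.] [-1. -1.  0.]
205 [446. 179.  39.] [154 153 153] [443. 174.  38.]
210 [449. 177.  38.] [154 153 154] [446. 172.  37.]
215 [452. 174.  39.] [153 153 153] [449. 170.  38.]
220 [455. 172.  38.] [154 152 154] [452. 167.  37.]
225 [459. 169.  37.] [153 153 154] [455. 164.  36.]
230 [462. 167.  38.] [153 152 152] [458. 162.  37.]
235 [465. 165.  38.] [153 153 153] [462. 159.  35.]
240 [468. 162.  38.] [160 136 127] [465. 157.  35.]
245 [445. 180. 111.] [68 37 25] [442. 177. 113.]
250 [444. 180. 119.] [68 37 25] [442. 177. 119.]
255 [445. 180. 124.] [69 37 26] [442. 177. 124.]
260 [445. 180. 127.] [69 37 26] [442. 177. 129.]
265 [445. 180. 132.] [66 34 23] [442. 177. 134.]
270 [447. 178. 132.] [67 34 22] [442. 177. 139.]
275 [444. 180. 144.] [66 35 24] [442. 177. 143.]
280 [445. 180. 146.] [67 35 23] [443. 177. 146.]
285 [444. 180. 151.] [74 75 72] [442. 178. 151.]
290 [426. 194. 192.] [43 44 45] [425. 192. 190.]
295 [427. 194. 193.] [48 50 50] [425. 192. 193.]
3703 ((443.0944519042969, 182.66380310058594), (29.2105712890625, 98.1845932006836), 52.20600128173828) [35. 39. 41.]
```

View pics/m6.png

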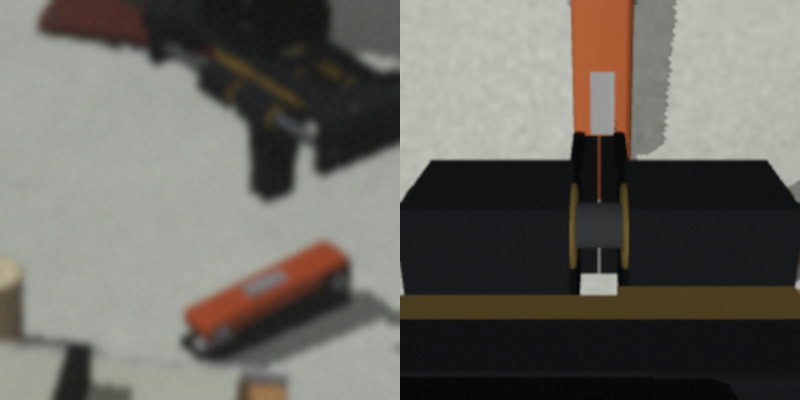

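The shut fingertips sit about 32 mm higher than the reported TCP height: they are at about z 108 with the reading at 76. The stapler is untouched, and I'll work with this offset, going down in two steps while watching the force.

Request:
play_rows(plan=[[0,0,0,0,0,0,0],[0,0,0,0,0,0,0],[0,0,0,0,0,0,0],[0.001,0,0.015,0,0,0,0],[0,0,0.025,0,0,0,0],[0,0,0.025,0,0,0,0],[0,0,0.015,0,0,0,0],[0,0,0.008,0,0,0,0],[0,0,0.003,0,0,0,0],[0,0,0,0,0,0,0]])

```text
clock: 16.38
ee_pos: [451.8, 173.9, -13.2]
orientation: [3.141, -0.001, 2.477]
contact_force: [-0.1, -0.6, -0.3]
opening: 85.5
grip_force: 0.0
```

Request:
play_rows(plan=[[0,0,0.004,0,0,0,0.1],[0,0,0.003,0,0,0,0.2],[0,0,0.001,0,0,0,0.4],[0,0,0,0,0,0,0.5],[0,0,0,0,0,0,0.6],[0,0,0,0,0,0,0.7],[0,0,0,0,0,0,0.8],[0,0,0,0,0,0,0.8],[0,0,0,0,0,0,0.8]], grip_force=25)

```text
clock: 17.5
ee_pos: [451.5, 173.9, -21.4]
orientation: [3.141, -0.001, 2.477]
contact_force: [0.7, 0.4, 2.6]
opening: 29.7
grip_force: 32.8
```

Gripped (29.7 mm, 33 N). Lifting and turning to the compartment's long axis.

Request:
play_rows(plan=[[0,0,-0.008,0,0,0,0.8],[0,0,-0.02,0,0,0,0.8],[0,0,-0.03,0,0,0,0.8],[0,0,-0.03,0,0,0,0.8],[0,0,-0.022,0,0,0.08,0.8],[0,0,-0.01,0,0,0.15,0.8],[0,0,0,0,0,0.15,0.8],[0,0,0,0,0,0.15,0.8],[0,0,0,0,0,0.15,0.8],[0,0,0,0,0,0.109,0.8],[0,0,0,0,0,0,0.8],[0,0,0,0,0,0,0.8]])

```text
clock: 19.0
ee_pos: [451.2, 173.7, 98.4]
orientation: [-3.14, -0.001, 1.69]
contact_force: [0.4, 0.3, -2.5]
opening: 29.6
grip_force: 32.5
```

Run:
```python
from h import *
delta(678.2,-73.9,60,1.688); s=arm.read_state(); print(s['ee_pos'],s['contact_force'],s['opening'])
```

```text
turn [-0.0014 -0.0006  0.002 ] shift after turn mm [-272.4  196.5   38.4] t 19.0
[451.22244654 173.70321     98.37277833] [ 0.38988802  0.33088802 -2.54536848] 29.64039909795973
```

Request:
play_rows(plan=[[-0.01,0.007,0,0,0,0.002,0.8],[-0.02,0.015,0,0,0,0,0.8],[-0.03,0.022,0,0,0,0,0.8],[-0.03,0.022,0,0,0,0,0.8],[-0.03,0.022,0,0,0,0,0.8],[-0.03,0.022,0,0,0,0,0.8],[-0.03,0.022,0,0,0,0,0.8],[-0.03,0.022,0,0,0,0,0.8],[-0.03,0.02,0,0,0,0,0.8],[-0.02,0.014,0,0,0,0,0.8],[-0.012,0.008,0,0,0,0,0.8],[0,0,0,0,0,0,0.8],[0,0,0,0,0,0,0.8]])

```text
clock: 20.62
ee_pos: [676.8, -73.2, 97.7]
orientation: [-3.14, -0.001, 1.686]
contact_force: [-0.0, 0.1, -2.8]
opening: 29.6
grip_force: 32.5
```

Run:
```python
from h import *
delta(678.2,-73.9,-16,1.688); s=arm.read_state(); print(s['ee_pos'],s['contact_force'],s['opening'])
p,d,c=cap('wrist'); W=world(d,c); cv2.imwrite('pics/w7.png',p[...,::-1])
t,d,c=cap('top')
cv2.imwrite('pics/w7.png',np.hstack([cv2.resize(p,(440,330)),cv2.resize(t[115:265,200:360],(352,330))])[...,::-1])
```

```text
turn [-0.0019 -0.0013 -0.0016] shift after turn mm [ -0.8   1.3 113.7] t 20.625
[676.77717775 -73.24762513  97.70998923] [-0.00844125  0.06905133 -2.83713502] 29.552663692646938
```

View pics/w7.png

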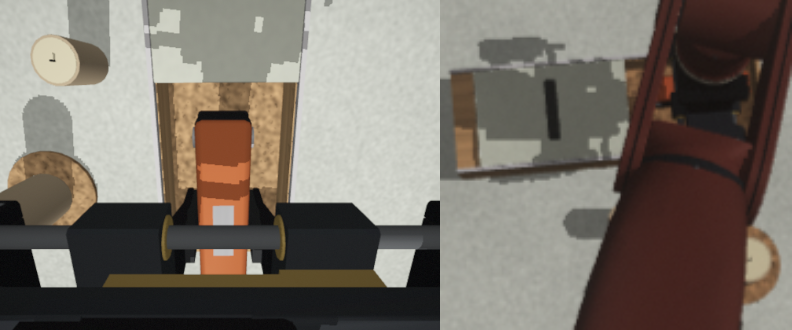

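The stapler is held over the compartment and aligned with it, its rear towards the cover. I'll shift it 5 mm away from the cover and lower it.

Request:
play_rows(plan=[[-0.006,0.001,0.01,-0.001,0,-0.002,0.8],[0,0,0.025,0,0,0,0.8],[0,0,0.03,0,0,0,0.8],[0,0,0.02,0,0,0,0.8],[0,0,0.014,0,0,0,0.8],[0,0,0.008,0,0,0,0.8],[0,0,0.003,0,0,0,0.8],[0,0,0.001,0,0,0,0.8],[0,0,0,0,0,0,0.8],[0,0,0,0,0,0,0.8]])

```text
clock: 21.98
ee_pos: [679.5, -79.8, -12.3]
orientation: [3.141, -0.0, 1.688]
contact_force: [0.1, 0.2, -2.1]
opening: 29.7
grip_force: 32.5
```

Request:
play_rows(plan=[[0,0,0.002,0,0,0,0.8],[0,0,0.001,0,0,0,0.8],[0,0,0.001,0,0,0,0.8],[0,0,0,0,0,0,0.8]])

```text
clock: 22.48
ee_pos: [679.1, -79.7, -16.4]
orientation: [3.142, -0.001, 1.688]
contact_force: [-2.4, 0.2, 4.1]
opening: 29.7
grip_force: 32.9
```

Contact on the floor. Opening partially to clear the walls, rising and turning for the cover grip.

Request:
play_rows(plan=[[0,0,0,0,0,0,0.6],[0,0,0,0,0,0,0.4],[0,0,0,0,0,0,0.35],[0,0,-0.01,0,0,0,0.35],[0,0,-0.025,0,0,0,0.35],[0,0,-0.035,0,0,0,0.35],[0,0,-0.03,0,0,0,0.35],[0,0,-0.015,0,0,0.174,0.35],[0,0,0,0,0,0.174,0.35],[0,0,0,0,0,0.174,0.35],[0,0,0,0,0,0.174,0.35],[0,0,0,0,0,0.174,0.35],[0,0,0,0,0,0.174,0.35],[0,0,0,0,0,0.174,0.35],[0,0,0,0,0,0.174,0.35],[0,0,0,0,0,0.174,0.35],[0,0,0,0,0,0,0.35]])

```text
clock: 24.6
ee_pos: [679.2, -79.8, 98.6]
orientation: [-3.141, -0.001, 0.123]
contact_force: [0.3, 0.1, 0.5]
opening: 56.1
grip_force: 0.0
```

Run:
```python
from h import *
s=arm.read_state(); print(s['ee_pos'],s['contact_force'],s['opening'],s['q'])
delta(657.9,96.4,98,.117)
p,d,c=cap('wrist'); W=world(d,c); t,d2,c2=cap('top'); W2=world(d2,c2)
h=cv2.cvtColor(p,cv2.COLOR_RGB2HSV).astype(int)
m=(h[...,1]>130)&((h[...,0]<10)|(h[...,0]>172))&(W[...,2]>25)&(W[...,2]<60)
A=W[m]; print('stap',m.sum(),cv2.minAreaRect(A[:,:2].astype(np.float32)),np.percentile(A[:,2],[5,50,95]))
A=W2[130:200,225:270].reshape(-1,3); A=A[(A[:,2]>80)&(A[:,2]<100)]; print('grip',len(A),cv2.minAreaRect(A[:,:2].astype(np.float32))if len(A) else 0)
```

```text
[679.20508704 -79.83692494  98.60884579] [0.27705255 0.12835465 0.46195293] 56.135445434246854 [-2.32553111e-01  4.32105043e-01  1.44299151e+00  6.86140411e-04
  1.26619159e+00  1.21473902e+00]
turn [-0.0005 -0.0005  0.0063] shift after turn mm [  -0.6 -177.5    0.6] t 24.6
stap 609 ((691.9515991210938, -67.86038208007812), (26.494606018066406, 108.68721771240234), 21.253936767578125) [33.49208213 41.71408039 46.31033213]
grip 137 ((657.848388671875, 96.3685302734375), (70.53022003173828, 13.920836448669434), 6.883947372436523)
```

Request:
play_rows(plan=[[0,-0.015,0,0,0,0.006,0.35],[0,-0.03,0,0,0,0,0.35],[0,-0.035,0,0,0,0,0.35],[0,-0.035,0,0,0,0,0.35],[0,-0.03,0,0,0,0,0.35],[0,-0.022,0,0,0,0,0.35],[0,-0.01,0,0,0,0,0.35],[0,0,0,0,0,0,0.35],[0,0,0,0,0,0,0.35]])

```text
clock: 25.82
ee_pos: [658.7, 95.1, 98.1]
orientation: [-3.141, -0.0, 0.115]
contact_force: [0.7, -0.1, -0.5]
opening: 56.1
grip_force: 0.0
```

Run:
```python
from h import *
delta(657.9,96.4,98,.117)
C=np.array([666.5,25.4]);a=.1175;R2=np.array([[np.cos(a),-np.sin(a)],[np.sin(a),np.cos(a)]])
for n in('top','scene','wrist'):
    p,d,c=cap(n); W=world(d,c); h=cv2.cvtColor(p,cv2.COLOR_RGB2HSV).astype(int)
    L=(W[...,:2]-C)@R2
    m=(h[...,1]>130)&((h[...,0]<10)|(h[...,0]>172))&(W[...,2]>20)&(W[...,2]<60)&(abs(L[...,0])<58)&(L[...,1]<-15)&(L[...,1]>-188)
    A=L[m]; print(n,m.sum())
    if m.sum()>20: print(cv2.minAreaRect(A.astype(np.float32)),np.percentile(W[m][:,2],[5,50,95]),np.percentile(A[:,1],[1,99]),np.percentile(A[:,0],[1,99]))
    g=(W[...,2]>75)&(W[...,2]<93)&(abs(L[...,0])<45)&(L[...,1]>50)&(L[...,1]<95); 
    if g.sum()>20: print('grip',g.sum(),np.median(L[g],0),np.percentile(L[g][:,1],[2,98]))
    g=(W[...,2]>80)&(W[...,2]<98)&(abs(W[...,0]-480)<60)&(abs(W[...,1]+147)<60)
    if g.sum()>20: print('candle',g.sum(),cv2.minEnclosingCircle(W[g][:,:2].astype(np.float32)))
```

```text
turn [-0.0003 -0.     -0.0019] shift after turn mm [-0.7 -1.4  0.1] t 25.825
top 393
((-0.3504171371459961, -109.02061462402344), (30.789175033569336, 123.8067626953125), 0.877738893032074) [34.32525161 41.16050274 47.90678335] [-168.67741603  -48.26997924] [-15.17410814  13.60978831]
grip 36 [-19.74637472  71.71612145] [64.51554873 78.25590139]
candle 343 ((478.92681884765625, -147.95126342773438), 27.909595489501953)
scene 378
((2.239856719970703, -104.36168670654297), (124.293212890625, 34.07529067993164), 89.6214828491211) [32.04774577 38.91558444 44.5008471 ] [-164.44231945  -44.90409595] [-12.01036756  18.95504811]
grip 140 [12.75336076 77.07037056] [68.81291856 82.40974646]
candle 226 ((482.2928161621094, -141.78427124023438), 31.27836036682129)
wrist 515
((4.877119541168213, -96.49880981445312), (28.554275512695312, 106.96414184570312), 4.0235772132873535) [32.02813733 39.41733356 45.06183584] [-146.58046644  -43.92752417] [-11.37020036  16.21213965]
grip 400 [24.79396988 73.76225535] [67.92549371 81.64394972]
```

The stapler lies flat in the compartment, centred and about 20 mm clear of the cover's edge, and the candle is still on the coaster. Grasping the grip bar.

Request:
play_rows(plan=[[0,-0.002,0.01,0,0,0,0.35],[0,0,0.02,0,0,0,0.35],[0,0,0.018,0,0,0,0.35],[0,0,0.01,0,0,0,0.35],[0,0,0.003,0,0,0,0.35],[0,0,0,0,0,0,0.6],[0,0,0,0,0,0,0.8],[0,0,0,0,0,0,0.9],[0,0,0,0,0,0,1],[0,0,0,0,0,0,1],[0,0,0,0,0,0,1]], grip_force=20)

```text
clock: 27.35
ee_pos: [658.3, 98.2, 37.3]
orientation: [-3.141, -0.0, 0.116]
contact_force: [0.4, -0.3, 0.9]
opening: 13.8
grip_force: 20.0
```

Bar gripped (13.8 mm). Sliding shut.

Request:
play_rows(plan=[[0,0.005,0,0,0,0,1],[0,0.012,0,0,0,0,1],[0,0.018,0,0,0,0,1],[0,0.02,0,0,0,0,1],[0,0.02,0,0,0,0,1],[0,0.02,0,0,0,0,1],[0,0.02,0,0,0,0,1],[0,0.02,0,0,0,0,1],[0,0.015,0,0,0,0,1],[0,0.01,0,0,0,0,1],[0,0.006,0,0,0,0,1],[0,0.002,0,0,0,0,1],[0,0,0,0,0,0,1],[0,0,0,0,0,0,1]])

```text
clock: 29.1
ee_pos: [678.2, -69.0, 37.3]
orientation: [3.141, -0.001, 0.116]
contact_force: [5.3, -0.1, 3.0]
opening: 13.8
grip_force: 20.0
```

Request:
play_rows(plan=[[0,0.002,0,0,0,0,1],[0,0.002,0,0,0,0,1],[0,0.001,0,0,0,0,1],[0,0,0,0,0,0,1]])

```text
clock: 29.6
ee_pos: [678.4, -71.1, 37.3]
orientation: [-3.138, -0.0, 0.117]
contact_force: [4.0, 8.2, 5.2]
opening: 14.3
grip_force: 20.0
```

Request:
play_rows(plan=[[0,0.002,0,0,0,0,1],[0,0.001,0,0,0,0,1],[0,0,0,0,0,0,1]])

```text
clock: 29.98
ee_pos: [678.4, -71.0, 37.3]
orientation: [-3.134, 0.0, 0.117]
contact_force: [2.0, 16.1, 7.4]
opening: 13.9
grip_force: 20.0
```

Run:
```python
from h import *
C=np.array([666.5,25.4]);a=.1175;R2=np.array([[np.cos(a),-np.sin(a)],[np.sin(a),np.cos(a)]])
s=arm.read_state();print((s['ee_pos'][:2]-C)@R2,s['contact_force'])
p,d,c=cap('top'); W=world(d,c); L=(W[...,:2]-C)@R2; h=cv2.cvtColor(p,cv2.COLOR_RGB2HSV).astype(int)
g=(W[...,2]>56)&(W[...,2]<70)&(abs(L[...,0])<50)&(h[...,1]<50)
print('cover',g.sum(),np.percentile(L[g][:,1],[0.5,99.5]))
```

```text
[  0.49491007 -97.15077752] [ 1.97358896 16.07663259  7.41067472]
cover 360 [-179.634596     -4.92239716]
```

End stop reached: the force rises with no motion, and the cover's edge is at -5 mm as expected. Releasing.

Request:
play_rows(plan=[[0,-0.003,0,0,0,0,1],[0,0,0,0,0,0,0.8],[0,0,0,0,0,0,0.6],[0,0,0,0,0,0,0.4],[0,0,0,0,0,0,0.4],[0,0,-0.01,0,0,0,0.4],[0,0,-0.025,0,0,0,0.4],[0,0,-0.035,0,0,0,0.4],[0,0,-0.035,0,0,0,0.4],[-0.02,0,-0.035,0,0,0,0.4],[-0.04,-0.03,-0.02,0,0,0,0.4],[-0.04,-0.03,0,0,0,0,0.4],[-0.04,-0.03,0,0,0,0,0.4],[-0.04,-0.03,0,0,0,0,0.4],[-0.02,-0.01,0,0,0,0,0.4],[0,0,0,0,0,0,0.4],[0,0,0,0,0,0,0.4]])

```text
clock: 32.15
ee_pos: [465.6, 31.7, 197.9]
orientation: [-3.142, -0.002, 0.116]
contact_force: [0.2, -0.3, -0.1]
opening: 51.9
grip_force: 0.0
```

Run:
```python
from h import *
C=np.array([666.5,25.4]);a=.1175;R2=np.array([[np.cos(a),-np.sin(a)],[np.sin(a),np.cos(a)]])
s=arm.read_state();print(s['ee_pos'],s['contact_force'])
for n in('top','scene'):
    p,d,c=cap(n); W=world(d,c); L=(W[...,:2]-C)@R2; h=cv2.cvtColor(p,cv2.COLOR_RGB2HSV).astype(int)
    g=(W[...,2]>56)&(W[...,2]<70)&(abs(L[...,0])<50)&(h[...,1]<50)
    print(n,'cover',g.sum(),np.percentile(L[g][:,1],[0.5,99.5]))
    g=(W[...,2]>80)&(W[...,2]<93)&(abs(L[...,0])<45)&(L[...,1]>-130)&(L[...,1]<-70)
    if g.sum()>20:print('grip',g.sum(),cv2.minAreaRect(L[g].astype(np.float32)))
    g=(W[...,2]>80)&(W[...,2]<98)&(abs(W[...,0]-480)<60)&(abs(W[...,1]+147)<60)
    if g.sum()>20: print('candle',g.sum(),cv2.minEnclosingCircle(W[g][:,:2].astype(np.float32)))
```

```text
[465.63993321  31.7186566  197.94930137] [ 0.20857829 -0.25000081 -0.13566498]
top cover 2245 [-193.48370786   -5.29060477]
grip 70 ((0.21651077270507812, -99.57759094238281), (69.66716003417969, 15.009309768676758), 0.9044283628463745)
candle 349 ((478.8791198730469, -148.65025329589844), 28.82234001159668)
scene cover 1795 [-190.54745213   -0.87018507]
grip 130 ((5.725103378295898, -95.0647201538086), (74.28507995605469, 14.584548950195312), 0.5110872983932495)
candle 225 ((482.162109375, -144.67152404785156), 32.5593147277832)
```

```bash
python3 -c "
from workcell import arm
print(arm.close_job())"
```

```text
the job is handed in; nothing more can be done
None
```

The job is handed in at about 32 s on the clock: the candle stands upright on the coaster, the stapler lies on its base in the compartment, and the cover is against its end stop; camera measurements after each step agree.

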